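# Feel which filter modules lack their transformer

### The job

Some of the three closed aluminium filter modules on the dark bench mat were closed up without the heavy transformer inside, and only their weight tells. Find them by feel: put every light one lid up in the blue tray, and leave the heavy ones lid up on the mat. Set them down gently, and do not disturb the circuit board and the small capacitor that also lie on the mat.

Things in the scene. Friction and masses are not known exactly. Their poses are not given: they have to be found in the camera images.
- module_1: one of three look-alike closed aluminium modules standing on the mat: box 84 (its x) x 50 (its y) x 48 high, plain sides, screwed lid on top, plus a brass connector 12 in diameter, 8 long, at the middle of each end, 22 up. Origin: centre of the underside. Complete ones weigh 0.45 to 0.60 kg, those lacking the transformer 0.12 to 0.18 kg (centre of mass on the middle axis); one or two of the three are light
- module_2: one of three look-alike closed aluminium modules standing on the mat: box 84 (its x) x 50 (its y) x 48 high, plain sides, screwed lid on top, plus a brass connector 12 in diameter, 8 long, at the middle of each end, 22 up. Origin: centre of the underside. Complete ones weigh 0.45 to 0.60 kg, those lacking the transformer 0.12 to 0.18 kg (centre of mass on the middle axis); one or two of the three are light
- module_3: one of three look-alike closed aluminium modules standing on the mat: box 84 (its x) x 50 (its y) x 48 high, plain sides, screwed lid on top, plus a brass connector 12 in diameter, 8 long, at the middle of each end, 22 up. Origin: centre of the underside. Complete ones weigh 0.45 to 0.60 kg, those lacking the transformer 0.12 to 0.18 kg (centre of mass on the middle axis); one or two of the three are light
- mat: dark rubber bench mat, fixed flat on the bench, 300 (its x) x 310 (its y) x 3 thick; origin: centre of its underside. It lies left or right of the tray
- tray: shallow open blue plastic tray, fixed, outside 168 (its x) x 258 (its y) x 29 high, walls and floor 4 thick; origin: centre of its underside. Empty at the start, with room for two modules side by side along its y, each lying along its x
- board: small green circuit board 64 x 46 x 4 (parts on it reach 14 high) lying loose at a far corner of the mat; origin: centre of its underside; leave it alone
- capacitor: small black can capacitor with a bare metal top, 26 in diameter, 42 high, standing loose on the mat near its robot-side edge; origin: centre of its underside; leave it alone

How it is judged:
By the outcome, as a careful person would: the job done as asked, in the order asked, and still so for the second after the job is handed in, with the robot touching nothing.
It also fails if it takes over 64 s, if anything falls off the work surface, if the arm or the gripper's body presses on something with over 40 N, if the wrist force passes 120 N, or if a joint passes its speed limit or range.

### The arm

A 6-joint arm with a two-finger parallel gripper is mounted at the origin on the work surface. World frame = base frame: x ahead of the robot, y to its left, z up, the work surface at z = 0. Lengths are in m, angles in rad, forces in N, time in s.
With the tool pointing down it reaches from about 0.375 to 0.9 m from the base axis. Payload 3.1 kg.
Tool frame: the origin (TCP) lies at the very end of the fingers, on their centre line; the grasp point (between the pads) lies 19 mm behind it (manip.grasp_offset is the distance from the TCP to the grasp point, in m); x points along the fingers, z is the direction in which the jaws open and shut, and the axes are right-handed (so a half turn about x gives the same grasp; the last joint's range is limited). The gripper opens to 85 mm and grips with 20 to 120 N. Pads are 22 mm wide; open, the fingers measure 114 mm over their backs; the gripper's body (76 mm by 85 mm) begins 54 mm behind the grasp point. The pads swing forward as they close: fully open they stand 13 mm farther back than shut.
Start: joints at [-1.464, 0.527, 1.433, -0, 1.181, -0.178], TCP at [0.176, -0.6, 0.231] pointing down, gripper open.
Joint ranges: [-3.08, 3.08], [-0.75, 2.2], [0.22, 2.44], [-1.43, 4.57], [0, 2.65], [-2.85, 2.85]. Speed limits (rad/s): [2.79, 2.79, 3.14, 3.14, 3.14, 3.14].

### API

Orientations are given as a unit quaternion [x, y, z, w].
In Python, from station import manip gives the robot as it stands.
- The arm moves only by the tool send_rows, never from a script. Its argument "steps" is a list that holds one entry, the list of rows, each a list of 5 numbers: the closure, from 0 (fully open) to 1 (shut), then the shift along the world's x, y, z in m, then the turn about the world's z in rad. A call has 1 to 8 rows; each row is the pose to reach, as a shift and turn from the pose commanded when the call began; what a row does not reach only later rows make up. A row lasts 1/8 s, in which the tool goes at most 62.5 mm and 10.7 degrees, less where a joint would pass 70% of its speed; a pose out of reach is approached as far as the arm can. A call with a gripper value outside its range is refused whole. The fingers move at their own pace and stop on an object; "grip_force" is the grip in N (left out, the last holds). Time passes only in rows, so rows that repeat a pose let the fingers close. It gives the time, the measured TCP pose, the force and the opening at its end, in the units of the state.
- manip.sense(): the state, without advancing time (a new reading comes with each control period).
- manip.snapshot(name): name is "scene" or "side" or "wrist"; returns the picture (480x640x3 uint8, red, green, blue); there is no depth.
- manip.camera_params(name): a dict with "fx", "fy", "cx", "cy" (pixels), "T" (4x4, takes a point from camera to world coordinates); the wrist camera has in their place "tool_from_camera" (4x4, takes a point from camera to tool coordinates, whose origin is the TCP and whose axes are the tool frame's). Camera axes: x right, y down, z forward; pixel columns grow to the right and rows downward; lengths in m; the calibration is good to about 2 mm. A picture is of the moment at which its call begins: read the wrist's pose just before it. camera_params takes no time and is no camera call.
- manip.sign_off(): hands the job in, once; it reports no verdict.
The state is a dict: "t": time; "q": joint angles; "qd": joint speeds; "tau": joint torques, N m; "tcp_pos": TCP position; "tool_rot": TCP orientation; "force": force on the tool from outside, world axes, zero at the start; "ft_torque": the same for the moment, N m; "finger_gap": opening from 0.0 (shut) to 1.0 (fully open).
Only numpy, scipy, OpenCV 4.12 (cv2) and the standard library are available. Lean on these libraries where they do the work, as an engineer would, in place of code of your own. Each camera call takes 0.05 s, during which the arm holds its last target.

## Working session

There is one attempt and no reset: what is moved stays moved. The work goes in short steps, Python scripts to look and compute and a tool call to move; the robot and the scene stay as the last step left them, time stands still between calls to the robot, and variables do not carry over. Pictures are saved under pics/ and viewed, and the job is handed in when it is done.

Besides the shell and the picture viewer there is one more tool, called as a command line: name --argument value ..., lists and objects as JSON in quotes. send_rows: Moves the arm, as the interface text tells. Its arguments: {"type":"object","properties":{"steps":{"type":"array","items":{"type":"array","items":{"type":"array","items":{"type":"number"}}}},"grip_force":{"type":"number"}},"required":["steps"]}

```bash
mkdir -p pics; cat > h.py <<'E'
import numpy as np, cv2
from station import manip
def save(img,n): cv2.imwrite(f'pics/{n}.png',cv2.cvtColor(img,cv2.COLOR_RGB2BGR))
def px2w(cam,u,v,z):
    p=manip.camera_params(cam);T=np.array(p['T'])
    d=T[:3,:3]@np.array([(u-p['cx'])/p['fx'],(v-p['cy'])/p['fy'],1]);o=T[:3,3]
    return o+d*(z-o[2])/d[2]
E
python3 - <<'E'
from h import *
s=manip.sense();print(s)
save(manip.snapshot('scene'),'scene0');save(manip.snapshot('side'),'side0')
for c in('scene','side','wrist'):print(manip.camera_params(c))
E
```

```text
{'t': 0.0, 'q': array([-1.46352229e+00,  5.28487989e-01,  1.43392187e+00,  6.40179871e-06,
        1.18140184e+00, -1.78501147e-01]), 'qd': array([-0.00048456, -0.00179548, -0.00097762,  0.00026199,  0.00100847,
        0.00133164]), 'tau': array([ 7.46372953e-04, -4.42344832e+01, -1.78022593e+01, -5.81347263e-05,
        8.45681468e-03,  3.10598864e-06]), 'tcp_pos': array([ 0.17613839, -0.59890805,  0.230314  ]), 'tool_rot': array([ 0.42427955,  0.56663766, -0.42312837,  0.56557141]), 'force': array([-0.36007243, -0.01153058, -0.29402013]), 'ft_torque': array([ 0.00516307, -0.03227349, -0.00373182]), 'finger_gap': 1.0000077304574209}
{'fx': 461.73559570841473, 'fy': 461.73559570841473, 'cx': 311.45441023591655, 'cy': 241.01625147595968, 'T': array([[-0.26711448,  0.67756651, -0.68523972,  1.09344469],
       [ 0.96353178,  0.19960084, -0.17823025,  0.12186227],
       [ 0.01601158, -0.70785812, -0.70617314,  0.64842607],
       [ 0.        ,  0.        ,  0.        ,  1.        ]])}
{'fx': 608.0277834767359, 'fy': 608.0277834767359, 'cx': 313.23480536017513, 'cy': 236.67471034728024, 'T': array([[-0.73639142, -0.36454566,  0.56994223,  0.01022848],
       [-0.67624119,  0.42228757, -0.60363156,  0.55991064],
       [-0.02062826, -0.82992751, -0.55748973,  0.54705364],
       [ 0.        ,  0.        ,  0.        ,  1.        ]])}
{'fx': 415.71123414172314, 'fy': 415.71123414172314, 'cx': 317.15745596730125, 'cy': 242.60648421646397, 'tool_from_camera': array([[-2.73287661e-04, -3.12615879e-01,  9.49879591e-01,
        -1.42482980e-01],
       [-1.90493958e-03, -9.49877740e-01, -3.12615818e-01,
         7.92293145e-02],
       [ 9.99998148e-01, -1.89489728e-03, -3.35924495e-04,
        -6.19599885e-04],
       [ 0.00000000e+00,  0.00000000e+00,  0.00000000e+00,
         1.00000000e+00]])}
```

View pics/scene0.png

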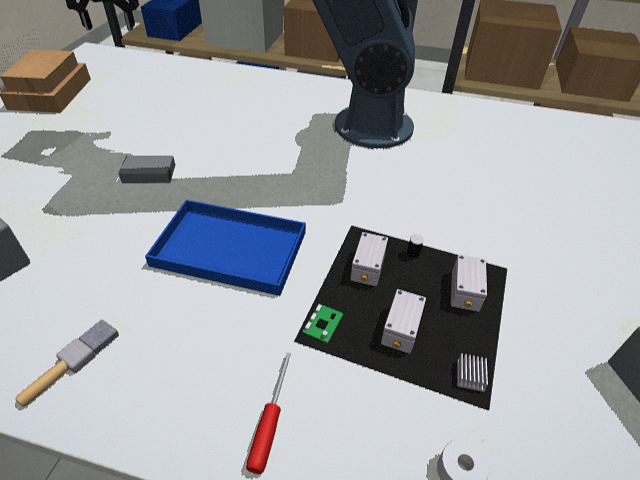

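View pics/side0.png

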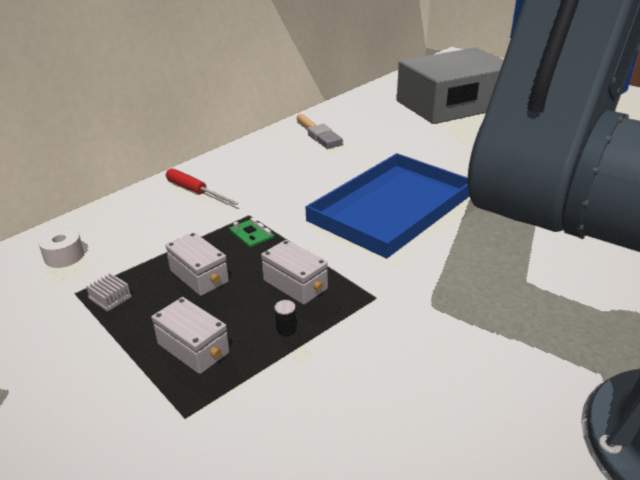

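The scene shows a blue tray (145-305, 200-293) and the mat to its right. On the mat are three modules (~370,258; ~404,322; ~469,282), the capacitor (415,245), the board (323,323) and a heat sink that the task doesn't list (472,372). I'll enlarge crops.

```bash
python3 - <<'E'
import cv2
a=cv2.imread('pics/scene0.png')[210:410,290:520];cv2.imwrite('pics/s1.png',cv2.resize(a,None,fx=3.4,fy=3,interpolation=cv2.INTER_CUBIC) if 0 else cv2.resize(a,(690,600),interpolation=cv2.INTER_CUBIC))
b=cv2.imread('pics/side0.png')[220:420,70:330];cv2.imwrite('pics/s2.png',cv2.resize(b,(780,600),interpolation=cv2.INTER_CUBIC))
E
```

```text
(no output)
```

View pics/s1.png

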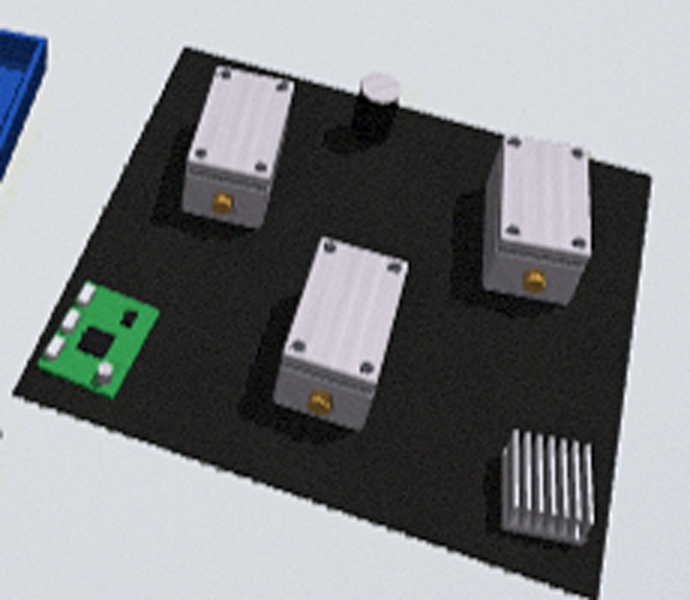

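View pics/s2.png

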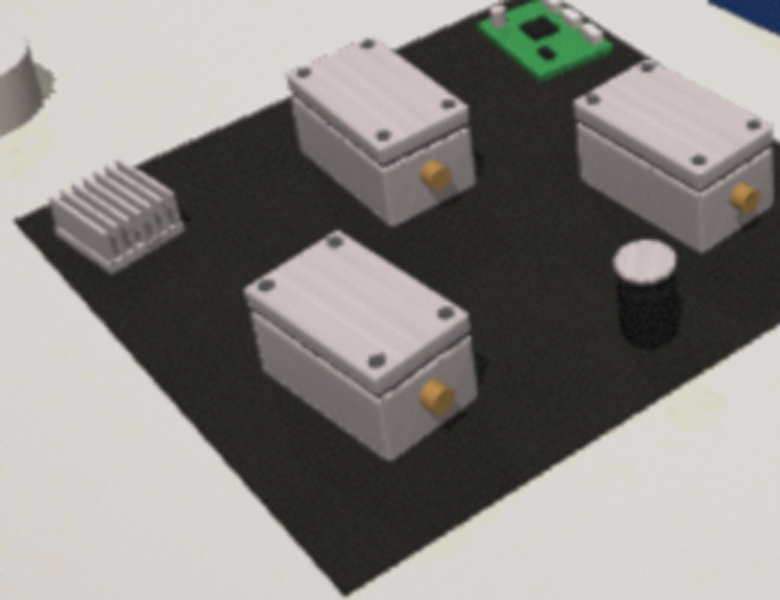

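```bash
python3 - <<'E'
from h import *
S={'A':[(216,66),(294,80),(267,175),(188,160)],'B':[(322,238),(408,262),(375,382),(284,358)],'C':[(503,137),(587,148),(590,250),(501,240)]}
D={'A':[(645,60),(775,122),(703,177),(574,98)],'B':[(368,38),(468,108),(385,163),(289,72)],'C':[(337,232),(470,315),(378,388),(246,290)]}
for cam,d,o in(('scene',S,(290,210)),('side',D,(70,220))):
  for k,l in d.items():
    P=np.array([px2w(cam,o[0]+u/3,o[1]+v/3,.051)[:2] for u,v in l])
    r=cv2.minAreaRect((P*1000).astype(np.float32))
    # long axis
    e=[P[1]-P[0],P[2]-P[1]]
    if cam=='scene': ang=(P[1]+P[0]-P[2]-P[3])
    else: ang=(P[1]+P[2]-P[0]-P[3])
    a=np.degrees(np.arctan2(ang[1],ang[0]))
    print(cam,k,P.mean(0).round(4),'ang',round(a%180,1),np.linalg.norm(e,axis=1).round(3))
print('cap',px2w('scene',290+380/3,210+88/3,.045),px2w('side',70+645/3,220+262/3,.045))
print('mat',[px2w('scene',290+u/3,210+v/3,.003)[:2].round(3) for u,v in((184,47),(651,177),(597,600),(14,396))])
print('tray',[px2w('scene',u,v,.029)[:2].round(3) for u,v in((186,202),(305,223),(281,288),(147,262))])
print('sink',[px2w('scene',290+u/3,210+v/3,.003)[:2].round(3) for u,v in((503,530),(585,543),(593,500))])
print('board',[px2w('scene',290+u/3,210+v/3,.007)[:2].round(3) for u,v in((85,285),(158,305),(113,397),(38,378))])
E
```

```text
scene A [0.5046 0.0791] ang 178.8 [0.049 0.083]
scene B [0.6266 0.1584] ang 174.4 [0.048 0.083]
scene C [0.5132 0.2574] ang 1.8 [0.049 0.079]
side A [0.5019 0.0786] ang 179.7 [0.081 0.052]
side B [0.6192 0.1596] ang 173.0 [0.084 0.053]
side C [0.507  0.2584] ang 1.2 [0.083 0.051]
cap [0.44809448 0.15685949 0.045     ] [0.44215888 0.15767304 0.045     ]
mat [array([0.401, 0.026]), array([0.435, 0.332]), array([0.73, 0.3 ]), array([ 0.698, -0.005])]
tray [array([ 0.456, -0.313]), array([ 0.447, -0.06 ]), array([ 0.618, -0.054]), array([ 0.628, -0.305])]
sink [array([0.705, 0.254]), array([0.701, 0.294]), array([0.675, 0.298])]
board [array([0.619, 0.013]), array([0.621, 0.057]), array([0.687, 0.047]), array([0.686, 0.005])]
```

```bash
cat >> h.py <<'E'
from scipy.spatial.transform import Rotation as R
def jaw():
    z=R.from_quat(manip.sense()['tool_rot']).as_matrix()
    return np.degrees(np.arctan2(z[1,2],z[0,2])),z
def go(x,y,yaw):
    s=manip.sense();a,_=jaw();d=(yaw+90-a+90)%180-90
    print('t',s['t'],'tcp',s['tcp_pos'].round(4),'F',s['force'].round(2),'gap',round(s['finger_gap'],3),'need dx,dy',round(x-s['tcp_pos'][0],4),round(y-s['tcp_pos'][1],4),'turn',round(np.radians(d),4))
E
python3 - <<'E'
from h import *
print(jaw())
go(.503,.079,-.7)
E
```

```text
(np.float64(-73.62655508321849), array([[-2.09820493e-04,  9.59444864e-01,  2.81896273e-01],
       [ 1.97324872e-03,  2.81896127e-01, -9.59442901e-01],
       [-9.99998031e-01,  3.54940676e-04, -1.95237094e-03]]))
t 0.1 tcp [ 0.1761 -0.599   0.2304] F [ 0.08 -0.39  0.26] gap 1.001 need dx,dy 0.3269 0.678 turn -0.298
```

send_rows --steps '[[[0,0.02,0.05,0,-0.02],[0,0.045,0.1,0,-0.06],[0,0.07,0.15,0,-0.1],[0,0.095,0.2,0,-0.14],[0,0.12,0.25,0,-0.18],[0,0.145,0.3,0,-0.22],[0,0.17,0.35,0,-0.26],[0,0.195,0.4,0,-0.298]]]' --grip_force 40

```text
t: 1.1
tcp_pos: [0.3717, -0.1979, 0.2313]
tool_rot: [0.504, 0.496, -0.503, 0.497]
force: [0.3, 0.1, 0.1]
finger_gap: 0.998
```

send_rows --steps '[[[0,0.024,0.05,0,0],[0,0.048,0.1,0,0],[0,0.072,0.15,0,0],[0,0.096,0.2,0,0],[0,0.116,0.24,0,0],[0,0.132,0.278,0,0],[0,0.132,0.278,0,0],[0,0.132,0.278,0,0]]]'

```text
t: 2.1
tcp_pos: [0.5025, 0.0781, 0.2309]
tool_rot: [-0.502, -0.497, 0.503, -0.497]
force: [-0.0, -0.2, -0.2]
finger_gap: 0.997
```

```bash
python3 - <<'E'
from h import *
go(.503,.079,-.7); save(manip.snapshot('wrist'),'w0')
s=manip.sense(); np.savez('w0.npz',p=s['tcp_pos'],r=s['tool_rot'])
E
```

```text
t 2.1 tcp [0.5025 0.0781 0.2309] F [-0.04 -0.18 -0.17] gap 0.997 need dx,dy 0.0005 0.0009 turn -0.0005
```

View pics/w0.png

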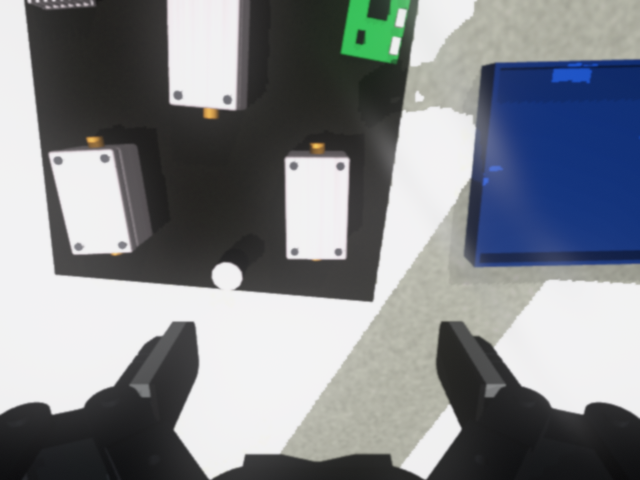

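```bash
cat >> h.py <<'E'
def wpx(u,v,z,f):
    d=np.load(f);p=manip.camera_params('wrist');M=np.eye(4);M[:3,:3]=R.from_quat(d['r']).as_matrix();M[:3,3]=d['p']
    T=M@np.array(p['tool_from_camera']);k=T[:3,:3]@np.array([(u-p['cx'])/p['fx'],(v-p['cy'])/p['fy'],1]);o=T[:3,3]
    return (o+k*(z-o[2])/k[2])[:2]
E
python3 - <<'E'
from h import *
for n,l in (('A',[(285,153),(349,153),(347,260),(287,259)]),('C',[(50,150),(118,145),(133,251),(70,254)])):
  P=np.array([wpx(u,v,.051,'w0.npz') for u,v in l]);a=P[0]+P[1]-P[2]-P[3]
  print(n,P.mean(0).round(4),np.degrees(np.arctan2(a[1],a[0])).round(1),P.round(3).tolist())
P=[wpx(*q,.051,'w0.npz') for q in((168,105),(237,109))];print('B',P)
print('cap',wpx(227,275,.045,'w0.npz'),'tray',[wpx(*q,.029,'w0.npz') for q in((483,65),(467,267))])
E
```

```text
A [0.5038 0.0781] -0.8 [[0.548, 0.102], [0.547, 0.053], [0.46, 0.054], [0.461, 0.104]]
C [0.5116 0.2552] -1.2 [[0.552, 0.28], [0.555, 0.228], [0.47, 0.23], [0.468, 0.282]]
B [array([0.58352673, 0.18661497]), array([0.57998338, 0.13604999])]
cap [0.44527048 0.15582014] tray [array([ 0.60911281, -0.05041038]), array([ 0.44312456, -0.05451346])]
```

send_rows --steps '[[[0,0.001,0,-0.05,0],[0,0.001,0,-0.1,0],[0,0.001,0,-0.15,0],[0,0.001,0,-0.18,0],[0,0.001,0,-0.2,0],[0,0.001,0,-0.21,0],[0,0.001,0,-0.216,0],[0,0.001,0,-0.216,0]]]'

```text
t: 3.15
tcp_pos: [0.5044, 0.078, 0.0156]
tool_rot: [0.503, 0.497, -0.503, 0.497]
force: [0.3, 0.5, 0.5]
finger_gap: 0.998
```

send_rows --steps '[[[1,0,0,0,0],[1,0,0,0,0],[1,0,0,0,0],[1,0,0,0,0],[1,0,0,0,0],[1,0,0,0,0],[1,0,0,0,0],[1,0,0,0,0]]]'

```text
t: 4.15
tcp_pos: [0.5047, 0.0786, 0.0161]
tool_rot: [0.503, 0.497, -0.503, 0.497]
force: [-0.6, 0.4, 4.5]
finger_gap: 0.583
```

send_rows --steps '[[[1,0,0,0.004,0],[1,0,0,0.012,0],[1,0,0,0.025,0],[1,0,0,0.035,0],[1,0,0,0.04,0],[1,0,0,0.04,0],[1,0,0,0.04,0],[1,0,0,0.04,0]]]'

```text
t: 5.15
tcp_pos: [0.5039, 0.0784, 0.055]
tool_rot: [-0.503, -0.497, 0.503, -0.497]
force: [0.0, 0.3, -5.6]
finger_gap: 0.582
```

```bash
python3 - <<'E'
from h import *
go(.537,-.123,2.3)
for i in range(3): save(manip.snapshot('scene'),'lA%d'%i);s=manip.sense();print(s['force'],s['ft_torque'])
E
```

```text
t 5.15 tcp [0.5039 0.0784 0.055 ] F [ 0.02  0.33 -5.65] gap 0.582 need dx,dy 0.0331 -0.2014 turn 0.0523
[ 1.31351763e-03 -5.09816087e-01 -6.20170331e+00] [-0.01265178 -0.04009161 -0.0183611 ]
[-2.47184510e-01 -3.50704482e-03 -5.33549779e+00] [-0.03604453  0.00412512 -0.02721769]
[ 0.15685166  0.05435705 -5.28339884] [ 7.83738104e-05 -7.42688937e-02  3.50483266e-02]
```

View pics/lA0.png

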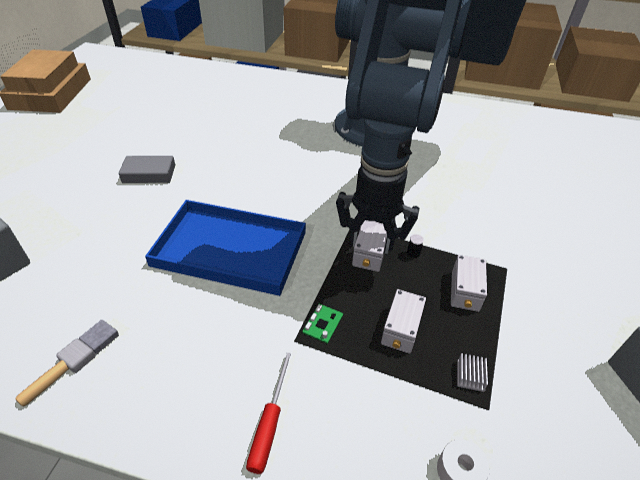

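Module A is steady in the air at (371,248). The force is about -5.6 N, so roughly 0.56 kg: heavy. I'll set it back where it stood.

send_rows --steps '[[[1,0,0,-0.015,0],[1,0,0,-0.028,0],[1,0,0,-0.034,0],[1,0,0,-0.036,0],[1,0,0,-0.037,0],[1,0,0,-0.038,0],[1,0,0,-0.039,0],[1,0,0,-0.039,0]]]'

```text
t: 6.3
tcp_pos: [0.5043, 0.0784, 0.0164]
tool_rot: [0.503, 0.497, -0.503, 0.497]
force: [-0.1, 0.4, -5.4]
finger_gap: 0.579
```

Not in contact yet, so I'll creep down further.

send_rows --steps '[[[1,0,0,-0.0005,0],[1,0,0,-0.001,0],[1,0,0,-0.001,0]]]'

```text
t: 6.68
tcp_pos: [0.5043, 0.0784, 0.0161]
tool_rot: [0.503, 0.497, -0.503, 0.497]
force: [-1.4, -0.1, 5.9]
finger_gap: 0.582
```

send_rows --steps '[[[0.35,0,0,0,0],[0.2,0,0,0,0],[0,0,0,0,0],[0,0,0,0,0],[0,0,0,0,0]]]'

```text
t: 7.3
tcp_pos: [0.5042, 0.0784, 0.0152]
tool_rot: [-0.503, -0.497, 0.503, -0.497]
force: [0.1, -0.2, 0.2]
finger_gap: 1.003
```

```bash
python3 - <<'E'
from h import *
go(.6235,.159,-6.3);go(.510,.257,0)
E
```

```text
t 7.3 tcp [0.5042 0.0784 0.0152] F [ 0.12 -0.2   0.17] gap 1.003 need dx,dy 0.1193 0.0806 turn -0.0977
t 7.3 tcp [0.5042 0.0784 0.0152] F [ 0.12 -0.2   0.17] gap 1.003 need dx,dy 0.0058 0.1786 turn 0.0122
```

send_rows --steps '[[[0,0,0,0.03,0],[0,0,0,0.08,0],[0,0.02,0.01,0.13,-0.02],[0,0.06,0.04,0.17,-0.06],[0,0.1,0.07,0.18,-0.098],[0,0.119,0.081,0.18,-0.098],[0,0.119,0.081,0.18,-0.098],[0,0.119,0.081,0.18,-0.098]]]'

```text
t: 8.3
tcp_pos: [0.6215, 0.1588, 0.1944]
tool_rot: [-0.526, -0.472, 0.528, -0.471]
force: [-0.8, -0.3, -0.6]
finger_gap: 1.002
```

```bash
python3 - <<'E'
from h import *
s=manip.sense(); np.savez('w1.npz',p=s['tcp_pos'],r=s['tool_rot'])
go(.6235,.159,-6.3); save(manip.snapshot('wrist'),'w1')
E
```

```text
t 8.3 tcp [0.6215 0.1588 0.1944] F [-0.83 -0.33 -0.6 ] gap 1.002 need dx,dy 0.002 0.0002 turn 0.0004
```

View pics/w1.png

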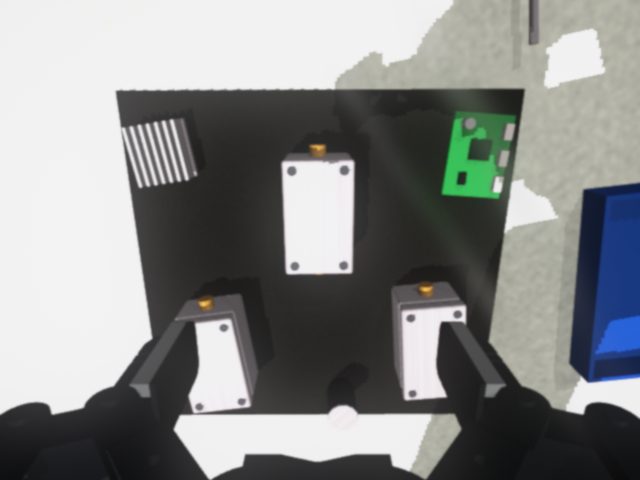

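B is centred and aligned under the tool (lid 282-354, 160-273). A is back standing lid up at about (430,350), and the capacitor (343,416) and board look untouched.

```bash
python3 - <<'E'
from h import *
P=np.array([wpx(*q,.051,'w1.npz') for q in((282,160),(354,160),(352,273),(286,273))]);a=P[0]+P[1]-P[2]-P[3]
print(P.mean(0),np.degrees(np.arctan2(a[1],a[0])))
E
```

```text
[0.62362226 0.15775443] -5.881426490535248
```

send_rows --steps '[[[0,0.001,-0.001,-0.05,0.003],[0,0.001,-0.001,-0.1,0.003],[0,0.001,-0.001,-0.14,0.003],[0,0.001,-0.001,-0.16,0.003],[0,0.001,-0.001,-0.172,0.003],[0,0.001,-0.001,-0.18,0.003],[0,0.001,-0.001,-0.18,0.003],[0,0.001,-0.001,-0.18,0.003]]]'

```text
t: 9.35
tcp_pos: [0.6251, 0.1585, 0.0165]
tool_rot: [0.527, 0.472, -0.525, 0.473]
force: [-0.5, 0.0, -0.2]
finger_gap: 0.997
```

send_rows --steps '[[[1,0,0,0,0],[1,0,0,0,0],[1,0,0,0,0],[1,0,0,0,0],[1,0,0,0,0],[1,0,0,0,0],[1,0,0,0,0]]]'

```text
t: 10.22
tcp_pos: [0.6246, 0.1582, 0.016]
tool_rot: [0.526, 0.472, -0.526, 0.473]
force: [-0.6, 0.3, 5.1]
finger_gap: 0.579
```

send_rows --steps '[[[1,0,0,0.004,0],[1,0,0,0.012,0],[1,0,0,0.025,0],[1,0,0,0.035,0],[1,0,0,0.04,0],[1,0,0,0.04,0],[1,0,0,0.04,0],[1,0,0,0.04,0]]]'

```text
t: 11.22
tcp_pos: [0.6239, 0.1583, 0.0549]
tool_rot: [-0.526, -0.473, 0.526, -0.472]
force: [0.2, -0.3, -5.6]
finger_gap: 0.58
```

```bash
python3 - <<'E'
from h import *
for i in range(3): im=manip.snapshot('side');s=manip.sense();print(s['force'])
save(im,'lB');go(.537,-.123,2.3)
E
```

```text
[ 0.8015753   0.48424961 -5.03269513]
[-0.06366347 -0.27398581 -6.02604633]
[-0.06175008 -0.12966813 -4.7994927 ]
t 11.375 tcp [0.624  0.1584 0.055 ] F [-0.06 -0.13 -4.8 ] gap 0.579 need dx,dy -0.087 -0.2814 turn 0.1474
```

View pics/lB.png

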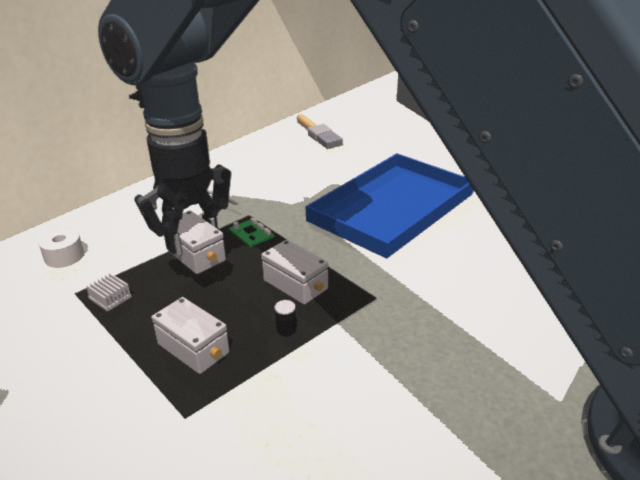

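B is lifted at (200,240) and reads about -5.4 N, so it's heavy too. That means C should be the light one. I'll put B back.

send_rows --steps '[[[1,0,0,-0.015,0],[1,0,0,-0.028,0],[1,0,0,-0.034,0],[1,0,0,-0.037,0],[1,0,0,-0.038,0],[1,0,0,-0.0385,0],[1,0,0,-0.039,0],[1,0,0,-0.039,0]]]'

```text
t: 12.38
tcp_pos: [0.6244, 0.1584, 0.0166]
tool_rot: [0.526, 0.472, -0.526, 0.473]
force: [0.1, 0.2, -4.8]
finger_gap: 0.583
```

send_rows --steps '[[[1,0,0,-0.0005,0],[1,0,0,-0.001,0],[1,0,0,-0.001,0]]]'

```text
t: 12.75
tcp_pos: [0.6244, 0.1584, 0.016]
tool_rot: [0.526, 0.472, -0.526, 0.473]
force: [-1.4, -0.2, 1.4]
finger_gap: 0.578
```

send_rows --steps '[[[0.35,0,0,0,0],[0.2,0,0,0,0],[0,0,0,0,0],[0,0,0,0,0],[0,0,0,0,0]]]'

```text
t: 13.38
tcp_pos: [0.6243, 0.1584, 0.0153]
tool_rot: [0.526, 0.472, -0.526, 0.472]
force: [0.2, 0.7, -0.8]
finger_gap: 1.0
```

```bash
python3 - <<'E'
from h import *
go(.511,.2565,0)
E
```

```text
t 13.375 tcp [0.6243 0.1584 0.0153] F [ 0.18  0.71 -0.84] gap 1.0 need dx,dy -0.1133 0.0981 turn 0.1072
```

send_rows --steps '[[[0,0,0,0.03,0],[0,0,0,0.08,0],[0,-0.02,0.015,0.13,0.02],[0,-0.06,0.05,0.17,0.06],[0,-0.1,0.09,0.18,0.107],[0,-0.113,0.098,0.18,0.107],[0,-0.113,0.098,0.18,0.107],[0,-0.113,0.098,0.18,0.107]]]'

```text
t: 14.38
tcp_pos: [0.5124, 0.2556, 0.1948]
tool_rot: [-0.5, -0.499, 0.5, -0.5]
force: [0.8, -0.2, -0.2]
finger_gap: 1.0
```

```bash
python3 - <<'E'
from h import *
s=manip.sense(); np.savez('w2.npz',p=s['tcp_pos'],r=s['tool_rot'])
go(.511,.2565,0); save(manip.snapshot('wrist'),'w2')
E
```

```text
t 14.375 tcp [0.5124 0.2556 0.1948] F [ 0.75 -0.22 -0.17] gap 1.0 need dx,dy -0.0014 0.0009 turn 0.0013
```

View pics/w2.png

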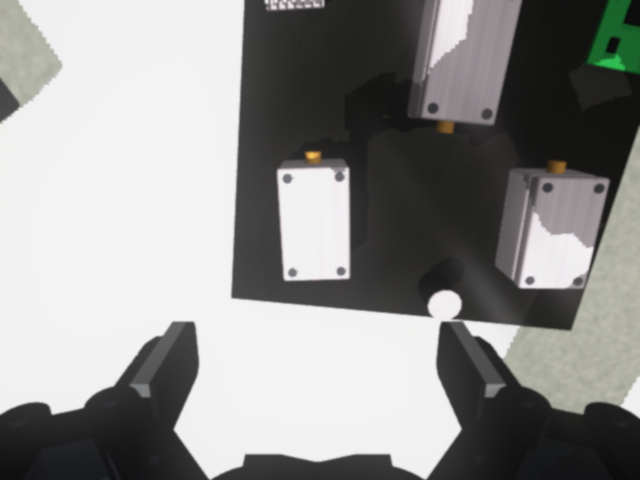

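C's lid corners are at (278,168), (350,166), (350,278) and (285,281). A and B stand lid up.

```bash
python3 - <<'E'
from h import *
P=np.array([wpx(*q,.051,'w2.npz') for q in((278,168),(350,166),(350,278),(285,281))]);a=P[0]+P[1]-P[2]-P[3]
y=np.degrees(np.arctan2(a[1],a[0]));print(P,P.mean(0),y);go(*P.mean(0),y)
E
```

```text
[[0.5511743  0.28253704]
 [0.55237    0.23328469]
 [0.46946102 0.23150455]
 [0.46720413 0.28004319]] [0.51005236 0.25684237] 1.4670994201516678
t 14.425 tcp [0.5125 0.2554 0.1947] F [-0.05 -0.84 -0.32] gap 1.001 need dx,dy -0.0025 0.0015 turn 0.0275
```

send_rows --steps '[[[0,-0.002,0.001,-0.05,0.025],[0,-0.002,0.001,-0.1,0.025],[0,-0.002,0.001,-0.14,0.025],[0,-0.002,0.001,-0.16,0.025],[0,-0.002,0.001,-0.172,0.025],[0,-0.002,0.001,-0.18,0.025],[0,-0.002,0.001,-0.18,0.025],[0,-0.002,0.001,-0.18,0.025]]]'

```text
t: 15.42
tcp_pos: [0.5099, 0.2575, 0.0161]
tool_rot: [0.494, 0.506, -0.493, 0.506]
force: [0.7, -0.4, -0.3]
finger_gap: 0.998
```

send_rows --steps '[[[1,0,0,0,0],[1,0,0,0,0],[1,0,0,0,0],[1,0,0,0,0],[1,0,0,0,0],[1,0,0,0,0],[1,0,0,0,0]]]'

```text
t: 16.3
tcp_pos: [0.5096, 0.2575, 0.016]
tool_rot: [0.494, 0.506, -0.493, 0.506]
force: [-0.5, -0.2, 6.0]
finger_gap: 0.583
```

send_rows --steps '[[[1,0,0,0.004,0],[1,0,0,0.012,0],[1,0,0,0.025,0],[1,0,0,0.035,0],[1,0,0,0.04,0],[1,0,0,0.04,0],[1,0,0,0.04,0],[1,0,0,0.04,0]]]'

```text
t: 17.3
tcp_pos: [0.509, 0.2573, 0.0549]
tool_rot: [0.494, 0.506, -0.494, 0.506]
force: [-0.4, 0.1, -0.7]
finger_gap: 0.579
```

```bash
python3 - <<'E'
from h import *
for i in range(3): im=manip.snapshot('side');s=manip.sense();print(s['force'])
save(im,'lC');go(.537,-.183,2.3)
E
```

```text
[ 0.62829734 -0.10750125 -1.51580819]
[ 0.14844347 -0.52117814 -1.99793118]
[ 0.04953769 -0.95179559 -1.2033376 ]
t 17.45 tcp [0.5091 0.2573 0.055 ] F [ 0.05 -0.95 -1.2 ] gap 0.581 need dx,dy 0.0279 -0.4403 turn 0.0154
```

View pics/lC.png

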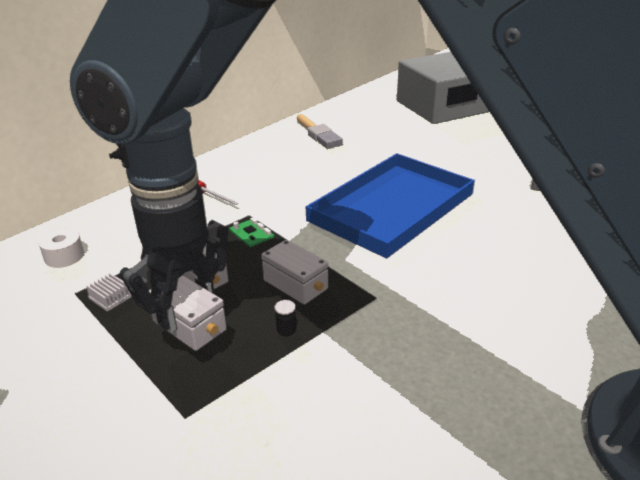

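C reads about -1.5 N (roughly 0.15 kg), so it's light, and it hangs level at (200,315). I'll carry it high to the tray.

send_rows --steps '[[[1,0,0,0.03,0],[1,0,0,0.07,0],[1,0,-0.02,0.1,0],[1,0.002,-0.05,0.12,0],[1,0.005,-0.09,0.12,0.005],[1,0.008,-0.13,0.12,0.01],[1,0.01,-0.17,0.12,0.012],[1,0.012,-0.21,0.12,0.012]]]'

```text
t: 18.45
tcp_pos: [0.521, 0.0461, 0.1752]
tool_rot: [0.491, 0.509, -0.491, 0.509]
force: [-0.5, 0.4, -1.0]
finger_gap: 0.578
```

send_rows --steps '[[[1,0.002,-0.04,0,0],[1,0.005,-0.08,0,0],[1,0.007,-0.12,0,0],[1,0.009,-0.16,0,0],[1,0.011,-0.19,0,0],[1,0.012,-0.215,0,0],[1,0.012,-0.229,0,0],[1,0.012,-0.229,0,0]]]'

```text
t: 19.45
tcp_pos: [0.5331, -0.1821, 0.1751]
tool_rot: [0.491, 0.509, -0.491, 0.509]
force: [0.2, 0.7, -2.6]
finger_gap: 0.578
```

```bash
python3 - <<'E'
from h import *
s=manip.sense(); np.savez('w3.npz',p=s['tcp_pos'],r=s['tool_rot'])
go(.533,-.182,2); save(manip.snapshot('wrist'),'w3')
E
```

```text
t 19.45 tcp [ 0.5331 -0.1821  0.1751] F [ 0.19  0.65 -2.61] gap 0.578 need dx,dy -0.0001 0.0001 turn -0.0005
```

View pics/w3.png

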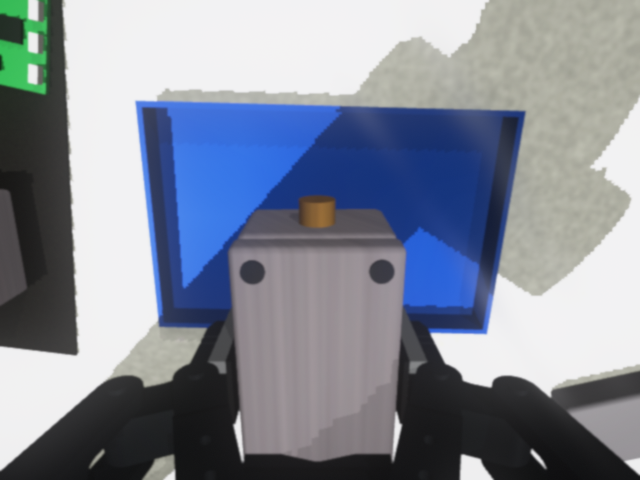

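The held module hangs over the tray. The outer rim corners are at (137,102), (524,112), (488,332) and (158,327).

```bash
python3 - <<'E'
from h import *
P=np.array([wpx(*q,.029,'w3.npz') for q in((137,102),(524,112),(488,332),(158,327))]);a=P[0]+P[1]-P[2]-P[3]
y=np.degrees(np.arctan2(a[1],a[0]));print(P,P.mean(0),y);go(*P.mean(0),y)
E
```

```text
[[ 0.61052965 -0.06048235]
 [ 0.61280688 -0.31604663]
 [ 0.44770554 -0.31894394]
 [ 0.44346493 -0.0598962 ]] [ 0.52862675 -0.18884228] 0.39864920047640695
t 19.5 tcp [ 0.5329 -0.1812  0.1751] F [ 0.17 -0.3  -1.96] gap 0.583 need dx,dy -0.0043 -0.0077 turn -0.0293
```

send_rows --steps '[[[1,-0.003,-0.005,-0.03,-0.015],[1,-0.003,-0.005,-0.075,-0.015],[1,-0.003,-0.005,-0.115,-0.015],[1,-0.003,-0.005,-0.138,-0.015],[1,-0.003,-0.005,-0.148,-0.015],[1,-0.003,-0.005,-0.153,-0.015],[1,-0.003,-0.005,-0.155,-0.015],[1,-0.003,-0.005,-0.155,-0.015]]]'

```text
t: 20.5
tcp_pos: [0.5307, -0.1868, 0.0211]
tool_rot: [0.495, 0.505, -0.494, 0.506]
force: [-1.3, -0.3, -1.6]
finger_gap: 0.577
```

send_rows --steps '[[[1,0,0,-0.0005,0],[1,0,0,-0.001,0],[1,0,0,-0.0015,0],[1,0,0,-0.0015,0]]]'

```text
t: 21.0
tcp_pos: [0.5302, -0.1866, 0.0188]
tool_rot: [0.495, 0.505, -0.495, 0.505]
force: [-0.4, -0.7, -1.9]
finger_gap: 0.579
```

send_rows --steps '[[[1,0,0,-0.0005,0],[1,0,0,-0.001,0],[1,0,0,-0.0015,0],[1,0,0,-0.0015,0]]]'

```text
t: 21.5
tcp_pos: [0.5302, -0.1866, 0.0172]
tool_rot: [0.494, 0.505, -0.495, 0.505]
force: [0.3, -0.3, -1.6]
finger_gap: 0.576
```

send_rows --steps '[[[1,0,0,-0.0003,0],[1,0,0,-0.0006,0],[1,0,0,-0.0006,0]]]'

```text
t: 21.88
tcp_pos: [0.5302, -0.1866, 0.017]
tool_rot: [0.495, 0.505, -0.495, 0.505]
force: [-0.2, 1.1, 1.5]
finger_gap: 0.578
```

Touched down on the tray floor (force now +1.5 N). Next I release, go up, and look.

send_rows --steps '[[[0.35,0,0,0,0],[0.2,0,0,0,0],[0.1,0,0,0,0],[0.1,0,0,0,0],[0.1,0,0,0,0]]]'

```text
t: 22.5
tcp_pos: [0.5302, -0.1866, 0.0167]
tool_rot: [0.495, 0.505, -0.495, 0.505]
force: [0.2, 0.4, 0.4]
finger_gap: 0.898
```

send_rows --steps '[[[0.1,0,0,0.02,0],[0.1,0,0,0.06,0],[0.1,0,0,0.11,0],[0.1,0,0,0.16,0],[0.1,0,-0.05,0.2,0],[0.1,0,-0.1,0.23,0],[0.1,0,-0.15,0.23,0],[0.1,0,-0.15,0.23,0]]]'

```text
t: 23.5
tcp_pos: [0.53, -0.3406, 0.2471]
tool_rot: [0.495, 0.503, -0.496, 0.505]
force: [0.3, 0.4, -0.0]
finger_gap: 0.9
```

```bash
python3 - <<'E'
from h import *
go(.5,0,0)
a=manip.snapshot('scene');save(a,'f1');save(manip.snapshot('side'),'f2')
b=cv2.cvtColor(cv2.imread('pics/scene0.png'),cv2.COLOR_BGR2RGB)
S=lambda i:cv2.resize(i[210:410,290:520],(345,300))
save(np.hstack([S(b),S(a)]),'cmp')
E
```

```text
t 23.5 tcp [ 0.53   -0.3406  0.2471] F [ 0.32  0.4  -0.04] gap 0.9 need dx,dy -0.03 0.3406 turn -0.0175
```

View pics/f1.png

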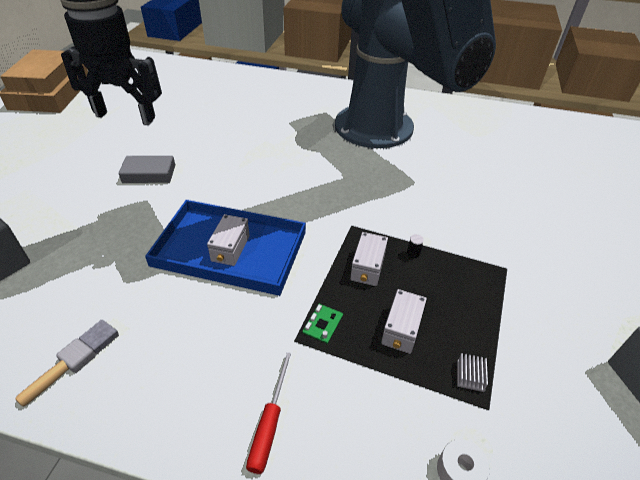

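View pics/cmp.png

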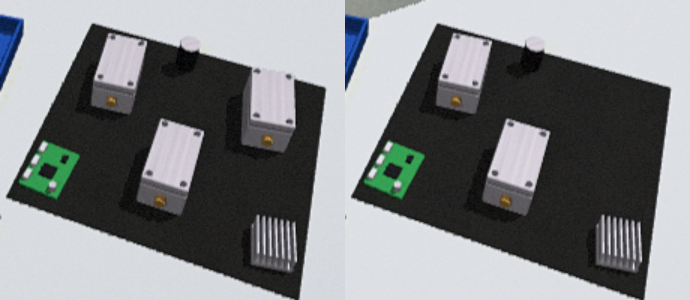

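View pics/f2.png

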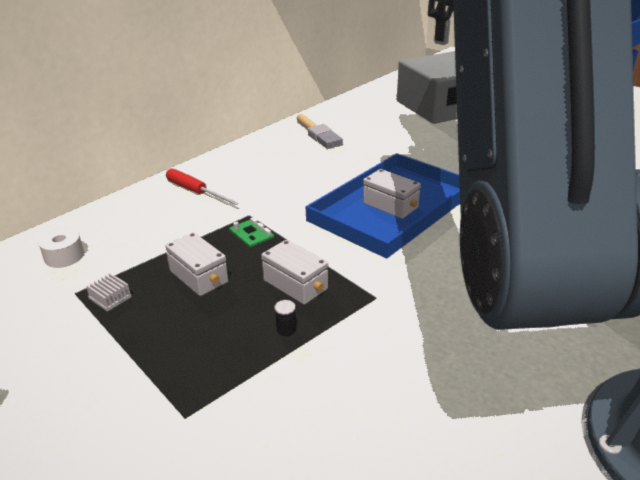

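C stands lid up in the tray (228,240). A (370,258) and B (404,322) are lid up in their starting places, and the board, capacitor and heat sink look unmoved. The gripper is clear, so I'm handing in.

```bash
python3 -c "
from station import manip
print(manip.sign_off())"
```

```text
the job is handed in; nothing more can be done
None
```

I lifted and weighed all three modules. The one light module (right side of the mat, about 0.15 kg) is now lid up in the blue tray, set down gently. The other two are heavy, at about 0.56 and 0.54 kg. Both are back lid up where they stood on the mat.

The last scene and side pictures show all three modules lid up. The board, the capacitor and an unlisted heat sink on the mat look unmoved. The gripper was empty and clear, and I handed in at about 23.6 s.

- **Position estimates:** the cameras disagreed by up to about 7 mm in x on the modules and about 8 mm on the tray. This was well within the clearances.
- **Weight readings:** the wrist force is noisy. Single readings ranged from -0.7 to -2.6 N for the light module and -4.8 to -6.2 N for the heavy ones, so the two groups did not overlap.

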